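# Unclip a processor heat sink and show its contact face to the inspection camera

## Task

The processor heat sink on the mainboard is to be checked for scratches on its flat underside: swing its hold-down clip, already unhooked, all the way back so that it lies open by itself, while the heat sink stays seated in its frame, and then lift the heat sink out and show its underside to the inspection camera. Finish while holding it still in the air in front of the lens: underside facing the lens and square to it, centred on the lens, 80 mm from the glass, with its long edges level. Do not touch the camera or its stand, and leave the loose circuit board, the jar and the glue bottle where they stand.

Things in the scene. Friction and masses are not known exactly. Their poses are not given: they have to be found in the camera images.
- mainboard: Dark green mainboard on a 164 x 174 mm grey plate fixed to the bench. Origin: on the bench under the middle of the heat sink's frame (and of the board); x runs along the clip from tab (-x) to hinge (+x). The black frame is 71.5 (x) x 56 (y) mm outside, 63.5 x 48 inside, rim at z = 23 mm. Beside it nothing rises over z = 22 mm, but metal ports at y = -60 to -80 mm reach 25 mm.
- socket_seat (a point): Centre of the seat in the frame, 18 mm above the bench: where the centre of the heat sink's underside lies while it is seated. Axes as the mainboard's.
- heat_sink: Finned aluminium block 44 (its x) x 60 (its y) x 26 mm, about 0.11 kg. Origin: centre of its flat underside, the contact face to show; z towards the fin tips. It starts seated in the frame, its y along the mainboard's x, underside 18 mm and top 44 mm above the bench; the lower 5 mm are in the frame with about 2 mm play; grip the rest across the 44 mm.
- sink_top (a point): Centre of the heat sink's top (fin tips), 26 mm above its underside along its z.
- clip (a joint): Angle of the hold-down clip, rad. 0: closed, its 10 mm wide dark steel strap lies 1.5 mm above the fins along the middle; grows as the tab swings up and over, away from the robot; 2.25: fully open, leaning back on its stop. Already unhooked at the front, it swings freely: let go below about 1.0 it falls shut, above about 1.5 it falls open to the stop. It weighs 30 g.
- clip_tab (a point): Centre of the clip's black finger tab: 12 mm wide (along the hinge pin, the mainboard's y), 24 mm long, 7 mm thick, free all round. Closed, it is 52.5 mm from the frame's middle towards the mainboard's -x and 50.5 mm above the bench, so 92 mm level and 22.5 mm up from the hinge pin; it slopes 0.3 rad, outer end higher. It turns with the clip.
- clip_hinge (a point): Centre of the clip's hinge pin, 39.5 mm from the frame's middle on the mainboard's +x side, 28 mm above the bench; the pin lies along the mainboard's y, and a positive clip angle is a right-handed turn about y.
- camera_stand: The inspection camera's stand, with the camera in it: a round steel foot 88 mm across, fixed to the bench, and an aluminium yoke with a black clamp knob on each side, 76 mm over the knobs and 101 mm high. Origin: centre of the foot's underside; the camera looks up towards its -x.
- inspection_camera: Grey camera barrel, 42 mm across at its black light ring, 90 mm long, in the stand's yoke. Origin: centre of the lens glass, 120 mm above the bench. z: viewing direction out of the lens, up and towards the robot's side, always 35 degrees from the vertical; y is level; x points up and away from the robot's side. The barrel lies at negative z.
- view_point (a point): Where the centre of the heat sink's underside must be held: 80 mm in front of the lens glass, on its axis. Axes as the camera's.
- loose_board: Bystander: small blue circuit board with parts on it, 68 x 110 x 19 mm, lying flat, away from the mainboard. Origin: centre of its underside.
- grease_jar: Bystander: white jar with a beige lid, 63 mm across, 66 mm high. Origin: centre of its underside.
- glue_bottle: Bystander: grey bottle, 38 mm across, 60 mm high. Origin: centre of its underside.

How it is judged (in metres and radians):
On the way, in this order (a step that is already met when the one before it is completed fails the run):
1. the clip lies fully back, let go, with the heat sink still seated in its frame (value of joint clip above 2 rad and distance between heat_sink and socket_seat below 0.006 m and contact force between the fingers and mainboard below 0.3 N), for 0.2 s.
2. the heat sink is gripped and lifted clear of its frame (z of heat_sink in the frame of socket_seat above 0.02 m and contact force between the fingers and heat_sink above 1 N and contact force between heat_sink and mainboard below 0.1 N), for 0.2 s.
At the end, for the whole second after the job is handed in: The heat sink is held still in the air by the gripper alone, fins away from the lens: underside centre within 12 mm of the lens axis each way and 68 to 92 mm from the glass, square to the axis and long edges level, each within 10 degrees; the clip still lies open (over 2.0 rad) (distance between heat_sink and view_point below 0.025 m and z of heat_sink in the frame of inspection_camera between 0.068 and 0.092 m and x of heat_sink in the frame of view_point between -0.012 and 0.012 m and y of heat_sink in the frame of view_point between -0.012 and 0.012 m and z of sink_top in the frame of inspection_camera above 0.09 m and angle between the z axis of heat_sink and the z axis of inspection_camera, either way round below 0.175 rad and angle between heat_sink's own y axis and vertical between 1.396 and 1.745 rad and contact force between the fingers and heat_sink above 1 N and contact force between heat_sink and mainboard below 0.1 N and contact force between heat_sink and camera_stand below 0.1 N and linear speed of heat_sink below 0.02 m/s and value of joint clip above 2 rad); the arm keeps its last pose, push and grip.
It fails at once if the camera or its stand is touched (contact force between any of the arm, the fingers, heat_sink and camera_stand above 1 N).
It fails at once if the loose board, the jar or the glue bottle is moved by more than 20 mm (distance of any of loose_board, grease_jar, glue_bottle from where it was at the start of the episode above 0.02 m).
It also fails if it takes over 59 s, if anything falls off the work surface, if the arm or the gripper's body presses on something with over 40 N, if the wrist force passes 120 N, or if a joint passes its speed limit or range.

## Robot

A 6-joint arm with a two-finger parallel gripper is mounted at the origin on a cart in front of the work surface, level with it; the furniture and walls round the work are solid. World frame = base frame: x ahead of the robot, y to its left, z up, the work surface at z = 0. Lengths are in mm, angles in rad, forces in N, time in s.
With the tool pointing down it reaches from about 350 to 725 mm from the base axis. Payload 6 kg.
Tool frame: the origin (TCP) lies on the centre line of the jaws, within the pads' length; the fingertips stand 8 mm ahead of it and the grasp point (between the pads) lies 11 mm behind it; z points along the fingers, y is the line along which they close (so a half turn about z gives the same grasp; the last joint's range is limited). The gripper opens to 85 mm and grips with 20 to 120 N. Pads are 22 mm wide; open, the fingers measure 114 mm over their backs; the gripper's body (76 mm by 85 mm) begins 54 mm behind the grasp point. The pads swing forward as they close: fully open they stand 13 mm farther back than shut.
Start: joints at [-0.833, 0.04, 0.085, 0, -1.615, -0.334], TCP at [235.756, -551.719, 239.261] pointing down, gripper open.
Joint ranges: [-2.56, 2.56], [-1.29, 2.01], [-1.08, 1.49], [-3.29, 1.98], [-2.81, -0.18], [-2.99, 2.99]. Speed limits (rad/s): [2.57, 2.57, 3.01, 3.14, 3.14, 3.14].

## Interface

Orientations are given as a rotation vector (axis times angle).
In Python, from rig import * gives the robot as it stands. The module is installed in compiled form; this text tells all that it offers.
- The arm moves only by the tool send_rows, never from a script. Its argument "moves" is a list that holds one entry, the list of rows, each a list of 7 numbers: the shift along the tool's x, y, z in m, then the turn, a rotation vector about the tool's x, y, z in rad, then the closure in counts, from 0 (fully open) to 255 (shut). In form: [[[dx, dy, dz, ax, ay, az, claw], ...]]. A call has 1 to 12 rows; each row shifts and turns the commanded pose from where the row before left it, along the tool's axes as they then stand; what a row does not reach is not made up. A row lasts 1/8 s, in which the tool goes at most 62.5 mm and 10.7 degrees, less where a joint would pass 70% of its speed; a pose out of reach is approached as far as the arm can. A call is refused whole if a number of a shift passes 0.0625 or a number of a turn 0.188, either way. A call with a gripper value outside its range is refused whole. The fingers move at their own pace and stop on an object; the grip force is fixed at half the most. Time passes only in rows, so rows that do not move let the fingers close. It gives the time, the measured TCP pose, the force, the opening and the grip force at its end, in the units of the state.
- get_obs(): the state, without advancing time (a new reading comes with each control period).
- capture(name): name is "side" or "top" or "wrist"; returns (picture, depth): 400x640x3 uint8, blue, green, red; 400x640 float32, mm along the optical axis (not along the pixel's ray), 0 where there is no reading.
- camera_model(name): a dict with "K" (3x3 intrinsics, pixels), "dist" ([k1, k2, p1, p2, k3] as OpenCV has them; the pictures are not rectified), "R" (3x3) and "t" (3): a world point X has camera coordinates R X + t; the wrist camera has in their place "T_tool_cam" (4x4, takes a point from camera to tool coordinates, whose origin is the TCP and whose axes are the flange's). Camera axes: x right, y down, z forward; pixel columns grow to the right and rows downward; lengths in mm; the calibration is good to about 2 mm. A picture is of the moment at which its call begins: read the wrist's pose just before it. camera_model takes no time and is no camera call.
- close_job(): hands the job in; it is judged then, once.
The state is a dict: "time": time; "joints": joint angles; "joint_vel": joint speeds; "joint_efforts": joint torques, N m; "eef_pos": TCP position; "eef_rot": TCP orientation; "contact_force": force on the tool from outside, world axes, zero at the start; "ft_torque": the same for the moment, N m; "opening": finger opening in mm; "finger_force": force on a finger pad.
Only numpy, scipy, OpenCV 4.12 (cv2) and the standard library are available. Lean on these libraries where they do the work, as an engineer would, in place of code of your own. Each camera call takes 0.05 s, during which the arm holds its last target. There are 200 camera calls.

## Working session

There is one attempt and no reset: what is moved stays moved. The work goes in short steps, Python scripts to look and compute and a tool call to move; the robot and the scene stay as the last step left them, time stands still between calls to the robot, and variables do not carry over. Pictures are saved under pics/ and viewed, at most 11 in all, crops included, and the job is handed in when it is done.

Besides the shell and the picture viewer there is one more tool, called after "Request:" as a command line: name --argument value ..., lists and objects as JSON in quotes. send_rows: Moves the arm, as the interface text tells. Its arguments: {"type":"object","properties":{"moves":{"type":"array"}},"required":["moves"]}

```bash
mkdir -p pics; python3 - <<'E'
from rig import *
import cv2,numpy as np
o=get_obs();print({k:np.round(v,3).tolist() for k,v in o.items()})
for n in("side","top"):
    p,d=capture(n);cv2.imwrite(f"pics/{n}0.png",p);np.save(f"pics/{n}0.npy",d)
    print(n,camera_model(n))
print(camera_model("wrist"))
E
```

```text
{'time': 0.0, 'joints': [-0.833, 0.041, 0.084, -0.0, -1.615, -0.334], 'joint_vel': [0.001, 0.002, 0.001, 0.001, 0.0, -0.001], 'joint_efforts': [0.0, -36.82, 34.741, 6.932, -0.005, 0.0], 'eef_pos': [235.701, -551.408, 238.236], 'eef_rot': [0.63, -3.077, -0.003], 'contact_force': [-0.187, -0.042, 0.23], 'ft_torque': [-0.044, 0.023, -0.009], 'finger_force': 0.0, 'opening': 85.513}
side {'K': array([[467.27378156,   0.        , 323.92808257],
       [  0.        , 467.27378156, 199.06216449],
       [  0.        ,   0.        ,   1.        ]]), 'dist': array([0.0217502, 0.       , 0.       , 0.       , 0.       ]), 'R': array([[-0.90499111, -0.42538901, -0.00593932],
       [-0.25229217,  0.54787367, -0.79761087],
       [ 0.3425489 , -0.72033231, -0.60314312]]), 't': array([456.49941271, 334.44858452, 965.56843223])}
top {'K': array([[364.69341657,   0.        , 317.14754285],
       [  0.        , 364.69341657, 194.52973018],
       [  0.        ,   0.        ,   1.        ]]), 'dist': array([-0.01181813,  0.        ,  0.        ,  0.        ,  0.        ]), 'R': array([[-0.02712435, -0.99940359, -0.02137146],
       [-0.9877275 ,  0.03008484, -0.15326217],
       [ 0.15381372,  0.01695204, -0.98795444]]), 't': array([-100.89233303,  605.3452488 ,  890.07611996])}
{'K': array([[355.68071532,   0.        , 320.24004809],
       [  0.        , 355.68071532, 194.11186044],
       [  0.        ,   0.        ,   1.        ]]), 'dist': array([-0.0391724,  0.       ,  0.       ,  0.       ,  0.       ]), 'T_tool_cam': array([[-9.44466245e-04, -9.48888073e-01, -3.15611364e-01,
         8.24099496e+01],
       [ 9.99999554e-01, -8.89927536e-04, -3.16922043e-04,
        -9.86928242e-01],
       [ 1.98523031e-05, -3.15611523e-01,  9.48888490e-01,
        -1.36677038e+02],
       [ 0.00000000e+00,  0.00000000e+00,  0.00000000e+00,
         1.00000000e+00]])}
```

View pics/top0.png

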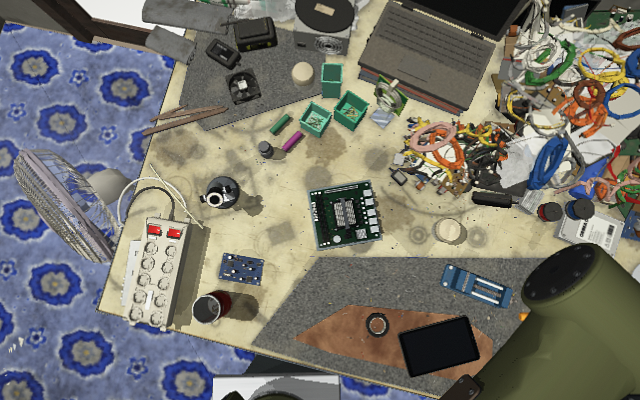

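View pics/side0.png

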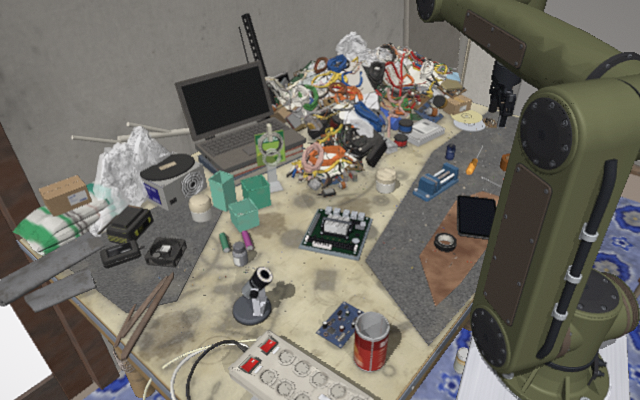

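The top view shows the mainboard at about (343,213), the camera stand at (222,195), the blue loose board at (243,268), the jar at (450,230) and the bottle at (265,148). In the side view the mainboard is at (338,232) and the camera at (255,295). Next I'll zoom in.

```bash
cat > h.py <<'E'
import numpy as np,cv2
from rig import *
from scipy.spatial.transform import Rotation as Ro
def ray(n,uv,T=None):
    m=camera_model(n);q=cv2.undistortPoints(np.array(uv,float).reshape(-1,1,2),m["K"],m["dist"]).reshape(-1,2)
    d=np.c_[q,np.ones(len(q))]
    if n!="wrist": return -m["R"].T@m["t"], d@m["R"]
    C=T@m["T_tool_cam"]; return C[:3,3], d@C[:3,:3].T
def onz(n,uv,z,T=None):
    c,d=ray(n,uv,T);return c+d*((z-c[2])/d[:,2])[:,None]
def proj(n,X,T=None):
    m=camera_model(n)
    if n!="wrist":R,t=m["R"],m["t"]
    else:
        C=np.linalg.inv(T@m["T_tool_cam"]);R,t=C[:3,:3],C[:3,3]
    return cv2.projectPoints(np.array(X,float).reshape(-1,3),cv2.Rodrigues(R)[0],t,m["K"],m["dist"])[0].reshape(-1,2)
def toolT():
    o=get_obs();T=np.eye(4);T[:3,:3]=Ro.from_rotvec(o["eef_rot"]).as_matrix();T[:3,3]=o["eef_pos"];return T
E
python3 - <<'E'
from h import *
t=cv2.imread("pics/top0.png");s=cv2.imread("pics/side0.png")
c=lambda i,x,y,w,h,k:cv2.resize(i[y:y+h,x:x+w],None,fx=k,fy=k,interpolation=cv2.INTER_CUBIC)
a=np.hstack([c(t,303,173,80,80,4.95),c(s,295,195,80,80,4.95)])[:396]
b=np.hstack([c(t,182,155,80,40*1+0,2.475)]) 
b=np.hstack([c(t,190,165,80,60,3.3),c(s,220,255,80,60,3.3)])
W=max(a.shape[1],b.shape[1]);pad=lambda i:np.pad(i,((0,0),(0,W-i.shape[1]),(0,0)))
im=np.vstack([pad(a),pad(b)]);print(im.shape);cv2.imwrite("pics/z1.png",im)
for nm,uv,z in(("board",(343,213),40),("stand",(222,195),100),("loose",(243,268),10),("jar",(450,230),66),("glue",(265,148),60)):print(nm,onz("top",[uv],z).round())
E
```

```text
(594, 792, 3)
board [[ 553. -183.   40.]]
stand [[600. 112. 100.]]
loose [[421.  80.  10.]]
jar [[ 501. -443.   66.]]
glue [[726.  13.  60.]]
```

View pics/z1.png

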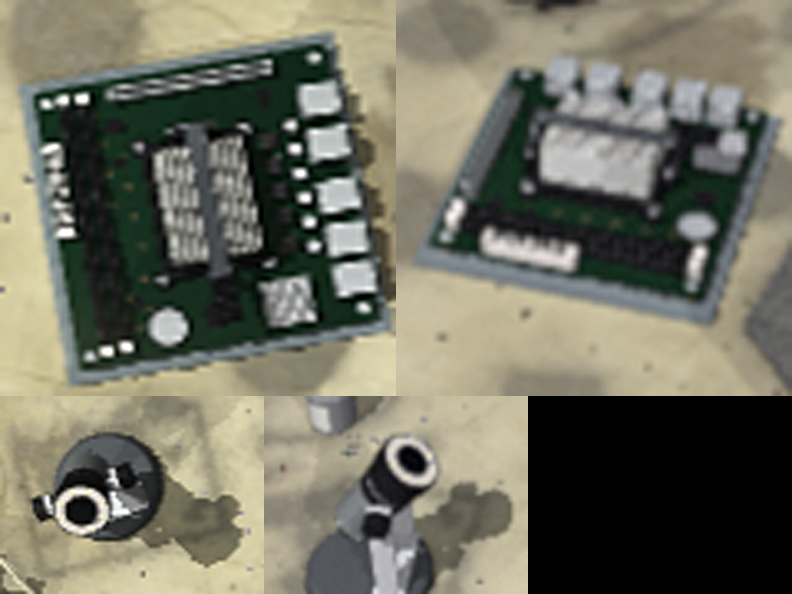

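The zoom shows the board in the top view with its strap running from the tab (bottom, crop (218,275)) up to the hinge at (195,130). That puts yaw near +9° and the ports on the right. The lens is at about (214.8,200.2) in the top view and (264.2,275.3) in the side view. Next I'll move the wrist camera over the board.

Request:
send_rows --moves '[[[-0.04,0.022,0,0,0,0,0],[-0.04,0.022,0,0,0,0,0],[-0.04,0.022,0,0,0,0,0],[-0.04,0.022,0,0,0,0,0],[-0.04,0.022,0,0,0,0,0],[-0.04,0.022,0,0,0,0,0],[-0.04,0.022,0,0,0,0,0],[-0.04,0.022,0,0,0,0,0],[-0.04,0.022,0,0,0,0,0],[-0.04,0.022,0,0,0,0.12,0],[0,0,0,0,0,0.12,0],[0,0,0,0,0,0,0]]]'

```text
time: 1.6
eef_pos: [517.2, -191.8, 238.7]
eef_rot: [0.26, -3.13, -0.0]
contact_force: [0.3, -0.4, 0.1]
opening: 85.3
finger_force: 0.0
```

```bash
python3 - <<'E'
from h import *
T=toolT();print(T.round(3),get_obs()["joints"].round(3),get_obs()["time"])
p,d=capture("wrist");cv2.imwrite("pics/w1.png",p);np.save("pics/w1.npy",d);np.save("pics/w1T.npy",T)
# lens triangulation
a,da=ray("top",[(214.8,200.2)]);b,db=ray("side",[(264.2,275.3)])
A=np.c_[da[0],-db[0]];s=np.linalg.lstsq(A,b-a,rcond=None)[0];print("lens",a+da[0]*s[0],b+db[0]*s[1],"z120:",onz("top",[(214.8,200.2)],120),onz("side",[(264.2,275.3)],120))
print("foot",onz("top",[(222.7,192.6)],8))
E
```

```text
[[-9.86000e-01 -1.65000e-01 -1.00000e-03  5.17209e+02]
 [-1.65000e-01  9.86000e-01  0.00000e+00 -1.91786e+02]
 [ 1.00000e-03  0.00000e+00 -1.00000e+00  2.38716e+02]
 [ 0.00000e+00  0.00000e+00  0.00000e+00  1.00000e+00]] [ 0.009 -0.088 -0.042 -0.    -1.618 -1.414] 1.6
lens [585.30169053 125.17019448 113.90786085] [586.69256151 125.70720766 114.27690745] z120: [[584.39770433 123.32488585 120.        ]] [[583.43408215 130.21368279 120.        ]]
foot [[621.02716899 136.17393429   8.        ]]
```

View pics/w1.png

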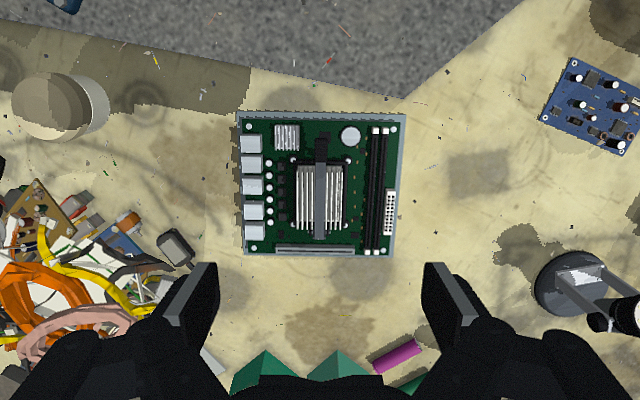

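The wrist view shows the board upright in the image, with the heat sink at about (320,197), the tab at (320,145) and the hinge end at (320,240). I'll use the depth cloud for accuracy.

```bash
cat >> h.py <<'E'
def cloud(n,d,T=None):
    v,u=np.mgrid[0:400,0:640];c,r=ray(n,np.c_[u.ravel(),v.ravel()],T)
    P=c+r*d.reshape(-1,1);P[d.ravel()<=0]=np.nan;return P.reshape(400,640,3)
E
python3 - <<'E'
from h import *
T=np.load("pics/w1T.npy");d=np.load("pics/w1.npy");p=cv2.imread("pics/w1.png")
P=cloud("wrist",d,T);u0,v0,u1,v1=225,100,420,268
S=P[v0:v1,u0:u1];Q=p[v0:v1,u0:u1].astype(int)
z=S[...,2]
print(np.histogram(z,bins=[-10,-3,0,3,6,9,12,15,20,25,30,36,40,42,44,46,48,50,55,60]))
def rect(m,nm):
    n,l,st,c=cv2.connectedComponentsWithStats(m.astype(np.uint8));k=1+np.argmax(st[1:,4]);mm=l==k
    X=S[mm][:,:2].astype(np.float32);r=cv2.minAreaRect(X);print(nm,len(X),r,S[mm][:,2].mean());return mm
rect((z>3),"plate")
m=(z>30)
mm=rect(m,"sink+clip")
rect((z>30)&(Q.min(2)>110),"bright")
rect((z>30)&(Q.max(2)<110),"dark")
# tab: high points
ys,xs=np.where(z>46);print(len(ys),S[ys,xs].mean(0) if len(ys) else 0)
for c in [(243,117),(404,114)]: pass
im=cv2.resize(p[105:265,230:415],None,fx=3.2,fy=3.2,interpolation=cv2.INTER_CUBIC);cv2.imwrite("pics/w1z.png",im)
E
```

```text
(array([   0,  133, 9103, 1688, 1374,   89, 8751, 2419, 4426, 2515,  195,
         77,   65,   57,  237,  429,  633,  237,  218]), array([-10,  -3,   0,   3,   6,   9,  12,  15,  20,  25,  30,  36,  40,
        42,  44,  46,  48,  50,  55,  60]))
plate 23063 ((551.7280883789062, -187.17990112304688), (170.89056396484375, 181.95892333984375), 9.532148361206055) 19.399142184593074
sink+clip 1507 ((541.2205810546875, -188.2373046875), (107.50578308105469, 23.369508743286133), 7.0067057609558105) 48.902495357397264
bright 121 ((548.8809814453125, -172.0462188720703), (59.31023025512695, 1.474998950958252), 8.632917404174805) 44.58042273568387
dark 1173 ((541.4124145507812, -190.6332550048828), (106.92632293701172, 23.273401260375977), 9.73484992980957) 50.10949055940638
1519 [ 540.16594378 -189.38840961   50.05339244]
```

View pics/w1z.png

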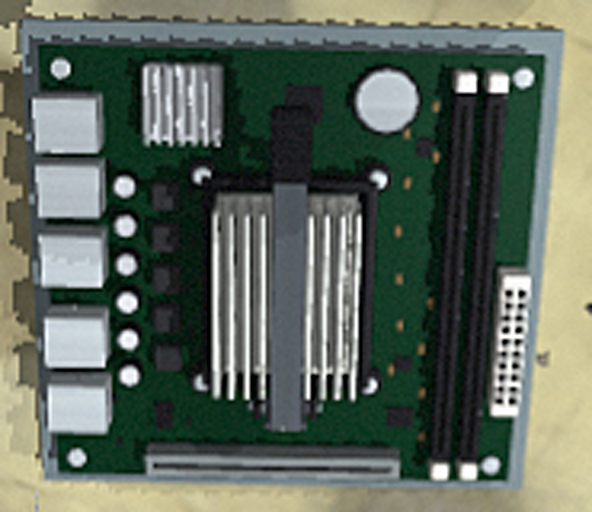

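The zoomed view gives the plate corners in crop pixels as (22,22), (563,32), (520,488) and (45,478). The tab covers x 272–313 and y 108–183. The heat sink top covers x 211–360 and y 195–398.

```bash
python3 - <<'E'
from h import *
T=np.load("pics/w1T.npy")
f=lambda L,z:onz("wrist",[(230+(x)/3.2,105+(y)/3.2) for x,y in L],z,T)
for nm,L,z in (("plate",[(22,22),(563,32),(520,488),(45,478)],6),("sink",[(211,195),(360,190),(356,398),(213,398)],44),("standoffs?",[(60,68),(524,78),(491,466),(77,457)],14),("strap",[(289,186),(287,425)],46.5),("tabouter",[(275,108),(313,108)],54),("tabinner",[(272,183),(309,183)],47)):
    X=f(L,z);print(nm,X.round(1).tolist(),"mean",X.mean(0).round(1),[round(float(np.degrees(np.arctan2(*(X[(i+1)%len(X)]-X[i])[1::-1]))),1) for i in range(len(X))])
# edge: depth points by z for tab
d=np.load("pics/w1.npy");P=cloud("wrist",d,T)
for v in range(135,166,4): print(v,P[v,318:324:2].round(1).tolist())
# lens by depth in top and side
for n,(u,v) in (("top",(214.8,200.2)),("side",(264.2,275.3))):
    D=cloud(n,np.load(f"pics/{n}0.npy"));im=cv2.imread(f"pics/{n}0.png")
    b=D[int(v)-9:int(v)+10,int(u)-9:int(u)+10].reshape(-1,3);print(n,np.nanmedian(D[int(v)-1:int(v)+3,int(u)-1:int(u)+3].reshape(-1,3),0),)
    g=im[int(v)-9:int(v)+10,int(u)-9:int(u)+10].min(2).ravel();k=(g>150)&(b[:,2]>85);print(k.sum(),b[k].mean(0).round(1),np.linalg.svd(b[k]-b[k].mean(0))[2][2].round(3))
E
```

```text
plate [[484.1, -284.8, 6.0], [458.8, -113.9, 6.0], [620.4, -90.5, 6.0], [644.7, -261.7, 6.0]] mean [ 552.  -187.7    6. ] [98.4, 8.3, -81.9, -171.8]
sink [[520.7, -216.1, 44.0], [511.9, -172.4, 44.0], [578.6, -161.2, 44.0], [586.1, -206.0, 44.0]] mean [ 549.3 -188.9   44. ] [101.4, 9.5, -80.6, -171.2]
standoffs? [[495.3, -269.9, 14.0], [474.4, -124.7, 14.0], [609.5, -105.2, 14.0], [630.0, -250.1, 14.0]] mean [ 552.3 -187.5   14. ] [98.2, 8.3, -81.9, -171.6]
strap [[513.6, -193.6, 46.5], [590.3, -181.5, 46.5]] mean [ 552.  -187.6   46.5] [9.0, -171.0]
tabouter [[490.1, -201.5, 54.0], [488.4, -190.9, 54.0]] mean [ 489.3 -196.2   54. ] [99.4, -80.6]
tabinner [[513.4, -198.7, 47.0], [511.6, -188.0, 47.0]] mean [ 512.5 -193.4   47. ] [99.4, -80.6]
135 [[492.6, -199.5, 14.4], [492.2, -197.5, 15.0], [491.9, -195.5, 14.8]]
139 [[489.6, -199.7, 56.8], [489.2, -198.0, 57.7], [489.0, -196.2, 56.8]]
143 [[492.8, -199.2, 59.0], [492.4, -197.4, 59.6], [491.9, -195.7, 60.4]]
147 [[496.6, -198.6, 57.6], [496.2, -196.8, 58.0], [496.0, -195.0, 57.8]]
151 [[500.6, -197.9, 55.9], [499.8, -196.2, 58.1], [499.9, -194.3, 56.0]]
155 [[504.5, -197.3, 54.7], [504.1, -195.5, 55.2], [503.8, -193.7, 54.9]]
159 [[508.4, -196.7, 53.7], [507.9, -194.9, 54.4], [507.8, -193.0, 53.8]]
163 [[513.1, -195.9, 49.6], [512.7, -194.1, 50.0], [512.2, -192.3, 50.7]]
top [583.56540669 124.03023746 119.19596806]
100 [586.8 124.7 119.3] [-0.576 -0.068  0.815]
side [584.23904334 128.98197132 117.96693591]
93 [586.6 125.9 117.8] [-0.541 -0.236  0.807]
```

Request:
send_rows --moves '[[[0.014,0,0.035,0,0,0.016,0],[0.014,0,0.035,0,0,0,0],[0.014,0,0.036,0,0,0,0],[0.014,0,0.036,0,0,0,0],[0,0,0,0,-0.175,0,0],[0,0,0,0,-0.175,0,0],[0,0,0,0,-0.175,0,0],[0,0,0,0,-0.175,0,0],[0,0,0,0,0,0,0],[0,0,0,0,0,0,0]]]'

```text
time: 2.9
eef_pos: [461.8, -201.5, 98.4]
eef_rot: [-0.181, 2.436, 0.064]
contact_force: [0.1, -0.5, 0.7]
opening: 85.3
finger_force: 0.0
```

```bash
python3 - <<'E'
from h import *
T=toolT();print(T.round(3),get_obs()["joints"].round(3))
p,d=capture("wrist");cv2.imwrite("pics/w2.png",p[:300]);np.save("pics/w2.npy",d)
print("tab in tool",(np.linalg.inv(T)@[500.5,-195.2,50.5,1]).round(1), proj("wrist",[500.5,-195.2,50.5],T))
E
```

```text
[[-7.57000e-01 -1.47000e-01  6.37000e-01  4.61848e+02]
 [-1.14000e-01  9.89000e-01  9.30000e-02 -2.01471e+02]
 [-6.44000e-01 -2.00000e-03 -7.65000e-01  9.83570e+01]
 [ 0.00000e+00  0.00000e+00  0.00000e+00  1.00000e+00]] [-0.165 -0.722 -0.803 -0.269 -0.833 -1.143]
tab in tool [ 0.9  0.6 61.8  1. ] [[323.60767727 215.82978648]]
```

View pics/w2.png

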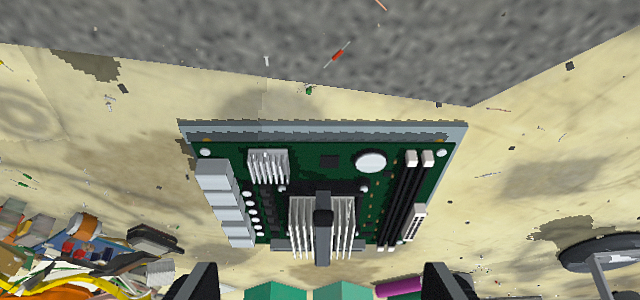

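Tab shows at (323,215), matching the projection. Advancing 62 mm and gripping it.

Request:
send_rows --moves '[[[0,0,0.02,0,0,0,0],[0,0.001,0.02,0,0,0,0],[0,0,0.012,0,0,0,0],[0,0,0.01,0,0,0,0],[0,0,0,0,0,0,130],[0,0,0,0,0,0,180],[0,0,0,0,0,0,255],[0,0,0,0,0,0,255],[0,0,0,0,0,0,255],[0,0,0,0,0,0,255],[0,0,0,0,0,0,255]]]'

```text
time: 4.32
eef_pos: [501.1, -194.2, 50.4]
eef_rot: [-0.18, 2.436, 0.065]
contact_force: [-6.6, -0.2, 4.8]
opening: 10.2
finger_force: 58.7
```

Request:
send_rows --moves '[[[-0.0079,0,-0.0052,0,0.1,0,255],[-0.0079,0,-0.0052,0,0.1,0,255],[-0.0079,0,-0.0052,0,0.1,0,255],[-0.0079,0,-0.0052,0,0.1,0,255],[0,0,0,0,0,0,255]]]'

```text
time: 4.95
eef_pos: [517.1, -191.8, 84.6]
eef_rot: [-0.212, 2.838, 0.03]
contact_force: [-8.2, -2.5, 6.6]
opening: 9.9
finger_force: 60.5
```

Request:
send_rows --moves '[[[-0.0079,0,-0.0052,0,0.1,0,255],[-0.0079,0,-0.0052,0,0.1,0,255],[-0.0079,0,-0.0052,0,0.1,0,255],[-0.0079,0,-0.0052,0,0.1,0,255],[-0.0079,0,-0.0052,0,0.1,0,255],[-0.0079,0,-0.0052,0,0.1,0,255],[-0.0079,0,-0.0052,0,0.1,0,255],[-0.0079,0,-0.0052,0,0.1,0,255],[0,0,0,0,0,0,255]]]'

```text
time: 6.08
eef_pos: [580.5, -182.5, 121.7]
eef_rot: [0.195, -2.631, 0.054]
contact_force: [-0.8, -0.8, 6.2]
opening: 10.2
finger_force: 60.7
```

Request:
send_rows --moves '[[[-0.0079,0,-0.0052,0,0.1,0,255],[-0.0079,0,-0.0052,0,0.1,0,255],[-0.0079,0,-0.0052,0,0.1,0,255],[-0.0079,0,-0.0052,0,0.1,0,255],[-0.0079,0,-0.0052,0,0.1,0,255],[0,0,0,0,0,0,255]]]'

```text
time: 6.82
eef_pos: [626.1, -175.6, 112.4]
eef_rot: [0.157, -2.129, 0.09]
contact_force: [1.8, -5.1, -1.0]
opening: 9.9
finger_force: 66.3
```

Request:
send_rows --moves '[[[0,0,0,0,0,0,0],[0,0,0,0,0,0,0],[0,0,0,0,0,0,0],[0,0,0,0,0,0,0],[0,0,0,0,0,0,0],[0,0,0,0,0,0,0],[0.02,0,0,0,0,0,0],[0.03,0,0,0,0,0,0],[0.04,0,0,0,0,0,0],[0.04,0,0,0,0,0,0],[0,0,0,0,0,0,0]]]'

```text
time: 8.2
eef_pos: [555.8, -186.2, 229.8]
eef_rot: [0.157, -2.144, 0.088]
contact_force: [0.0, 0.2, 0.4]
opening: 85.3
finger_force: 0.0
```

```bash
python3 - <<'E'
from h import *
o=get_obs();T=toolT();print(T.round(3),o["joints"].round(3),o["contact_force"].round(2))
p,d=capture("side");cv2.imwrite("pics/s3.png",cv2.resize(p[150:300,240:440],None,fx=3.5,fy=3.5))
E
```

```text
[[-5.41000e-01 -1.47000e-01 -8.28000e-01  5.55828e+02]
 [-7.90000e-02  9.89000e-01 -1.24000e-01 -1.86182e+02]
 [ 8.38000e-01 -2.00000e-03 -5.46000e-01  2.29808e+02]
 [ 0.00000e+00  0.00000e+00  0.00000e+00  1.00000e+00]] [ 0.061  0.758  0.663  0.117 -2.464 -1.434] [0.   0.19 0.38]
```

View pics/s3.png

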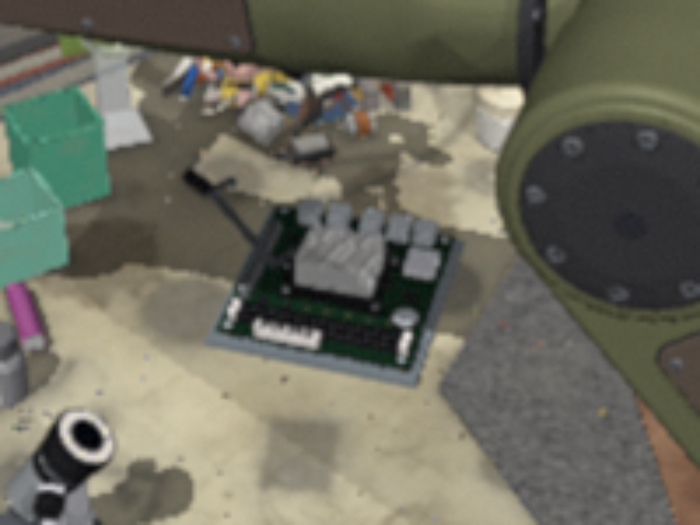

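The side view shows the clip lying back (tab at crop (200,180)) and the sink still seated at (340,260). I'll bring the tool upright above the sink and measure again.

Request:
send_rows --moves '[[[0,0,0,0,-0.166,0,0],[0,0,0,0,-0.166,0,0],[0,0,0,0,-0.166,0,0],[0,0,0,0,-0.166,0,0],[0,0,0,0,-0.166,0,0],[0,0,0,0,-0.166,0,0],[0,0,0,0,0,0,0],[0,0,0,0,0,0,0]]]'

```text
time: 9.25
eef_pos: [556.2, -185.5, 224.6]
eef_rot: [0.232, -3.127, -0.0]
contact_force: [0.0, 0.8, -0.2]
opening: 85.2
finger_force: 0.0
```

```bash
python3 - <<'E'
from h import *
o=get_obs();T=toolT();print(T.round(3),o["joints"].round(3))
p,d=capture("wrist");P=cloud("wrist",d,T)
u,v=proj("wrist",[552,-187.6,44],T)[0];print(u,v)
u,v=int(u),int(v);u0,v0=u-75,v-75
m=(P[v0:v0+150,u0:u0+150,2]>36)&(np.hypot(P[v0:v0+150,u0:u0+150,0]-552,P[v0:v0+150,u0:u0+150,1]+187.6)<39)
X=P[v0:v0+150,u0:u0+150][m];print(len(X),cv2.minAreaRect(X[:,:2].astype(np.float32)),np.percentile(X[:,2],[10,50,90]))
c=p[max(v-75,0):v+75,u-75:u+75].copy();cv2.imwrite("pics/w4.png",cv2.resize(c,None,fx=4,fy=4)[:600])
E
```

```text
[[-9.89000e-01 -1.47000e-01 -6.00000e-03  5.56213e+02]
 [-1.47000e-01  9.89000e-01 -0.00000e+00 -1.85478e+02]
 [ 6.00000e-03  1.00000e-03 -1.00000e+00  2.24561e+02]
 [ 0.00000e+00  0.00000e+00  0.00000e+00  1.00000e+00]] [ 0.02   0.008  0.025  0.    -1.594 -1.443]
320.0097046341724 166.40208001378778
1228 ((552.158203125, -188.40737915039062), (60.69034957885742, 44.388431549072266), 8.806443214416504) [41.27053376 46.14095276 47.18176685]
```

View pics/w4.png

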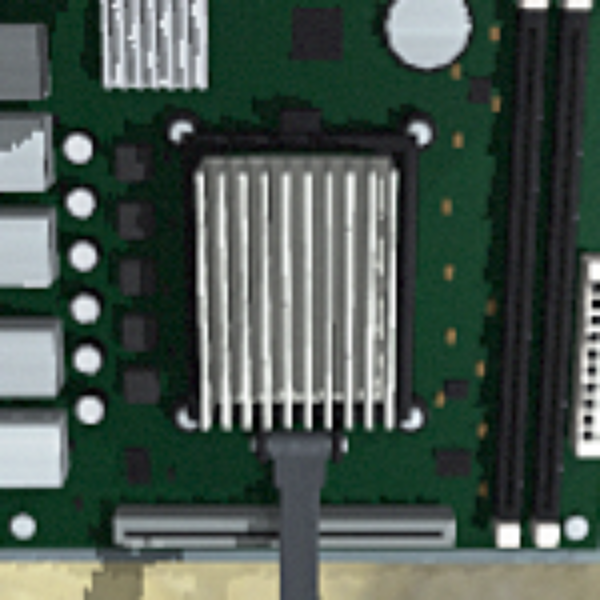

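The sink shows centred in its frame at (552.2,-188.2) with yaw 8.8°, and the strap lies away from it. I'll descend and grip.

Request:
send_rows --moves '[[[0.0044,-0.002,0.03,0,0,0,0],[0,0,0.04,0,0.006,0,0],[0,0,0.04,0,0,0,0],[0,0,0.04,0,0,0,0],[0,0,0.03,0,0,0,0],[0,0,0.01,0,0,0,0],[0,0,0,0,0,0,0],[0,0,0,0,0,0,0]]]'

```text
time: 10.3
eef_pos: [551.8, -188.6, 36.7]
eef_rot: [0.232, -3.125, 0.002]
contact_force: [-0.1, -0.0, 0.0]
opening: 85.4
finger_force: 0.0
```

```bash
python3 - <<'E'
from h import *
print(toolT().round(3))
E
```

```text
[[-9.89000e-01 -1.48000e-01 -8.00000e-03  5.51849e+02]
 [-1.48000e-01  9.89000e-01 -2.00000e-03 -1.88586e+02]
 [ 8.00000e-03 -1.00000e-03 -1.00000e+00  3.66590e+01]
 [ 0.00000e+00  0.00000e+00  0.00000e+00  1.00000e+00]]
```

Request:
send_rows --moves '[[[0,0,0.0025,0,-0.008,0,0],[0,0,0,0,0,0,0],[0,0,0,0,0,0,80],[0,0,0,0,0,0,255],[0,0,0,0,0,0,255],[0,0,0,0,0,0,255],[0,0,0,0,0,0,255],[0,0,0,0,0,0,255]]]'

```text
time: 11.3
eef_pos: [551.0, -188.4, 33.1]
eef_rot: [0.232, -3.132, 0.0]
contact_force: [-0.7, 1.5, 4.0]
opening: 43.5
finger_force: 63.0
```

Gripped at 43.5 mm; lifting straight up.

Request:
send_rows --moves '[[[0,0,-0.01,0,0,0,255],[0,0,-0.01,0,0,0,255],[0,0,-0.01,0,0,0,255],[0,0,-0.02,0,0,0,255],[0,0,-0.03,0,0,0,255],[0,0,-0.04,0,0,0,255],[0,0,-0.04,0,0,0,255],[0,0,-0.04,0,0,0,255],[0,0,-0.04,0,0,0,255],[0,0,0,0,0,0,255],[0,0,0,0,0,0,255]]]'

```text
time: 12.68
eef_pos: [551.0, -188.2, 272.8]
eef_rot: [0.232, -3.131, -0.001]
contact_force: [0.0, -0.5, -1.3]
opening: 43.8
finger_force: 62.6
```

```bash
python3 - <<'E'
from h import *
o=get_obs();T=toolT();print(T.round(3),o["joints"].round(3),o["opening"],o["finger_force"])
p,d=capture("wrist");cv2.imwrite("pics/w5.png",p);np.save("pics/w5.npy",d);np.save("pics/w5T.npy",T)
p,d=capture("side");cv2.imwrite("pics/s5.png",p);p,d=capture("top");cv2.imwrite("pics/t5.png",p)
c=lambda i,x,y,w,h,k:cv2.resize(i[y:y+h,x:x+w],None,fx=k,fy=k)
E
```

```text
[[-9.89000e-01 -1.47000e-01 -2.00000e-03  5.51039e+02]
 [-1.47000e-01  9.89000e-01  0.00000e+00 -1.88223e+02]
 [ 2.00000e-03  1.00000e-03 -1.00000e+00  2.72809e+02]
 [ 0.00000e+00  0.00000e+00  0.00000e+00  1.00000e+00]] [ 1.500e-02  1.000e-03  1.060e-01 -0.000e+00 -1.678e+00 -1.438e+00] 43.81664440117722 62.556867599487305
```

View pics/w5.png

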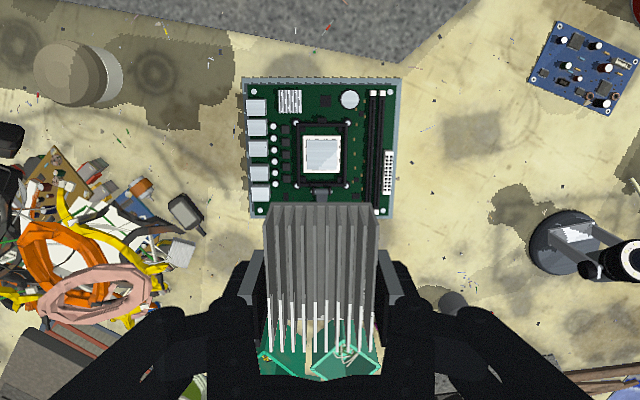

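The sink is held firmly, and the camera stand is at the right edge with its foot at (570,250). I'll move closer to measure the stand.

Request:
send_rows --moves '[[[-0.0138,0.03,-0.003,0,0,0,255],[-0.0138,0.04,-0.003,0,0,0,255],[-0.0138,0.04,-0.003,0,0,0,255],[-0.0138,0.04,-0.003,0,0,0,255],[-0.0138,0.03,-0.003,0,0,0,255],[0,0.02,0,0,0,0,255],[0,0,0,0,0,0,255],[0,0,0,0,0,0,255]]]'

```text
time: 13.82
eef_pos: [589.7, 18.9, 287.5]
eef_rot: [0.231, -3.131, 0.001]
contact_force: [-0.1, 0.9, -1.2]
opening: 43.3
finger_force: 62.5
```

```bash
python3 - <<'E'
from h import *
o=get_obs();T=toolT();print(T.round(3),o["finger_force"])
p,d=capture("wrist");np.save("pics/w6.npy",d);np.save("pics/w6T.npy",T);cv2.imwrite("pics/w6f.png",p)
cv2.imwrite("pics/w6.png",cv2.resize(p[100:290,360:560],None,fx=3,fy=3,interpolation=cv2.INTER_CUBIC))
print(proj("wrist",[[585.5,125.5,120],[621,136,8]],T))
E
```

```text
[[-9.89000e-01 -1.47000e-01 -2.00000e-03  5.89733e+02]
 [-1.47000e-01  9.89000e-01 -1.00000e-03  1.89020e+01]
 [ 2.00000e-03 -0.00000e+00 -1.00000e+00  2.87479e+02]
 [ 0.00000e+00  0.00000e+00  0.00000e+00  1.00000e+00]] 62.507686614990234
[[439.86613752 186.44610713]
 [411.97951392 188.26611981]]
```

View pics/w6.png

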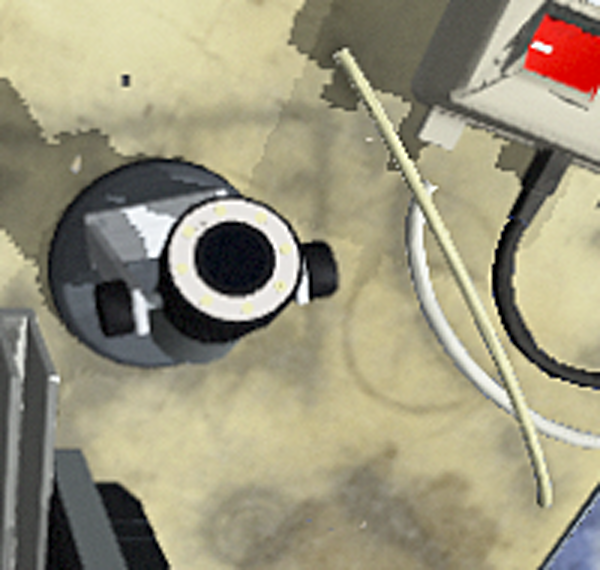

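The lens is at (439,186.3), as predicted. The knobs are at crop (115,308) and (322,270), and the foot centre is at about (153,262).

```bash
python3 - <<'E'
from h import *
T=np.load("pics/w6T.npy");f=lambda L,z:onz("wrist",[(360+x/3,100+y/3) for x,y in L],z,T)
L=f([(237,259)],120)[0];print("lens",L)
for z in(80,92):
    K=f([(115,308),(322,270)],z);v=K[1]-K[0];print(K.round(1).tolist(),np.hypot(*v[:2]),"yaw",np.degrees(np.arctan2(-v[0],v[1])))
F=f([(153,262)],5)[0];v=F-L;print("foot",F,"yaw",np.degrees(np.arctan2(v[1],v[0])))
d=np.load("pics/w6.npy");p=cv2.imread("pics/w6f.png");P=cloud("wrist",d,T)
s=np.s_[160:212,410:464];X=P[s].reshape(-1,3);g=p[s].astype(int).reshape(-1,3)
k=(g.min(1)>140)&(X[:,2]>95);X=X[k];c=X.mean(0);n=np.linalg.svd(X-c)[2][2];n*=np.sign(n[2]);print("ring",len(X),c,n,np.degrees(np.arctan2(-n[1],-n[0])),np.degrees(np.arccos(n[2])))
a=np.radians(15)
E
```

```text
lens [585.51197576 124.69701868 120.        ]
[[618.9, 103.0, 80.0], [595.1, 170.2, 80.0]] 71.30837758738487 yaw 19.47950632921421
[[615.0, 99.6, 92.0], [592.1, 164.5, 92.0]] 68.82337010291012 yaw 19.479506329214182
foot [620.80430101 135.46147987   5.        ] yaw 16.962154440295148
ring 871 [585.84201841 123.75080835 120.76902288] [-0.55029004  0.01417169  0.8348533 ] -1.4752199275405098 33.39943381513092
```

Request:
send_rows --moves '[[[0.0248,0.0218,0.002,0,0,0,255],[0.0248,0.0218,0.002,0,0,0,255],[0.0248,0.0218,0.002,0,0,0,255],[0.0248,0.0218,0.002,0,0,0,255],[0,0,0,0,0,-0.174,255],[0,0,0,0,0,-0.174,255],[0,0,0,0,0,-0.174,255],[0,0,0,0,0,-0.174,255],[0,0,0,0,0,-0.174,255],[0,0,0,0,0,-0.174,255],[0,0,0,0,0,-0.174,255],[0,0,0,0,0,-0.174,255]]]'

```text
time: 15.38
eef_pos: [479.0, 90.3, 279.9]
eef_rot: [2.191, -2.25, -0.002]
contact_force: [-0.2, -0.7, -1.3]
opening: 43.5
finger_force: 62.5
```

Request:
send_rows --moves '[[[0,0,0,0,0,-0.174,255],[0,0,0,0,0,-0.174,255],[0,0,0,0.153,0,0,255],[0,0,0,0.153,0,0,255],[0,0,0,0.153,0,0,255],[0,0,0,0.152,0,0,255],[0,0,0,0,0,0,255],[0,0,0,0,0,0,255],[0,0,0,0,0,0,255]]]'

```text
time: 16.5
eef_pos: [479.7, 91.3, 280.9]
eef_rot: [-2.111, 1.531, -0.48]
contact_force: [0.3, 0.3, -0.8]
opening: 44.2
finger_force: 62.6
```

```bash
cat > goal.py <<'E'
from h import *
o=get_obs();T=toolT();print(T.round(3),o["joints"].round(3),o["opening"],o["finger_force"])
a,t=np.radians(18),np.radians(35);L=np.array([585.5,125,120])
cz=np.array([-np.sin(t)*np.cos(a),-np.sin(t)*np.sin(a),np.cos(t)]);x=np.array([np.sin(a),-np.cos(a),0]);R=np.c_[x,np.cross(-cz,x),-cz]
g=L+95.1*cz
print("shift",(T[:3,:3].T@(g-T[:3,3])).round(1),"turn",Ro.from_matrix(T[:3,:3].T@R).as_rotvec().round(3))
E
python3 goal.py
```

```text
[[ 3.11000e-01 -7.80000e-01  5.43000e-01  4.79728e+02]
 [-9.51000e-01 -2.55000e-01  1.78000e-01  9.12640e+01]
 [-0.00000e+00 -5.71000e-01 -8.21000e-01  2.80855e+02]
 [ 0.00000e+00  0.00000e+00  0.00000e+00  1.00000e+00]] [ 0.791 -0.866 -0.699  0.284 -1.197 -0.506] 44.156693818708554 62.563523054122925
shift [  0.7   1.1 100.3] turn [0.003 0.001 0.001]
```

Request:
send_rows --moves '[[[0.0007,0.001,0.03,0.003,0,0,255],[0,0,0.03,0,0,0,255],[0,0,0.02,0,0,0,255],[0,0,0.01,0,0,0,255],[0,0,0.01,0,0,0,255],[0,0,0,0,0,0,255],[0,0,0,0,0,0,255],[0,0,0,0,0,0,255]]]'

```text
time: 17.5
eef_pos: [533.0, 108.3, 198.2]
eef_rot: [-2.108, 1.527, -0.483]
contact_force: [-0.1, -0.0, -0.5]
opening: 43.8
finger_force: 62.6
```

```bash
python3 goal.py; python3 - <<'E'
from h import *
T=toolT()
p,d=capture("side");cv2.imwrite("pics/s7f.png",p);np.save("pics/s7.npy",d)
q,e=capture("wrist");cv2.imwrite("pics/w7f.png",q)
# predicted underside corners / centre
c=T[:3,3]+T[:3,:3]@[0,0,15.1]
X=[T[:3,3]+T[:3,:3]@np.array([sx*30,sy*22,15.1]) for sx,sy in((1,1),(1,-1),(-1,-1),(-1,1))]
v=proj("side",X+[c]);print(v.round(1).tolist())
x,y=[int(i) for i in v[4]];k=5;x0,y0=x-70,max(y-60,0)
im=cv2.resize(p[y0:y0+110,x0:x0+140],None,fx=k,fy=k,interpolation=cv2.INTER_CUBIC)
for a in v:cv2.circle(im,(int((a[0]-x0)*k),int((a[1]-y0)*k)),4,(0,0,255),-1)
cv2.imwrite("pics/s7.png",im);print(x0,y0)
P=cloud("side",d);cc=P[y-60:y+40,x-70:x+50].reshape(-1,3)
E
```

```text
[[ 3.12000e-01 -7.77000e-01  5.47000e-01  5.33012e+02]
 [-9.50000e-01 -2.55000e-01  1.80000e-01  1.08341e+02]
 [-1.00000e-03 -5.76000e-01 -8.18000e-01  1.98200e+02]
 [ 0.00000e+00  0.00000e+00  0.00000e+00  1.00000e+00]] [ 0.705 -0.702 -0.768  0.271 -0.944 -0.484] 43.781839647589294 62.588385343551636
shift [ 0.4 -0.3  0.5] turn [-0.002  0.002  0.002]
[[295.5, 248.2], [278.0, 237.9], [272.0, 258.0], [290.4, 268.5], [284.1, 252.9]]
214 192
```

View pics/s7.png

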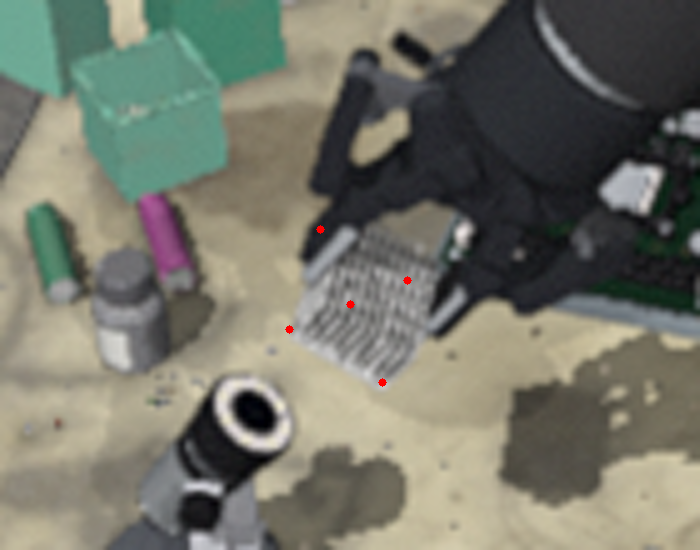

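The predicted underside corners fall on the real ones (crop (290,329) and (383,385)). The clip tab still shows lying open at (410,45). Handing in.

```bash
python3 -c "
from rig import *
o=get_obs();print(o['finger_force'],abs(o['joint_vel']).max());print(close_job())"
```

```text
62.58829593658447 0.0021074243622239
the job is handed in; nothing more can be done
None
```

I handed the job in at about 17.6 s: the clip lies open, and the heat sink is held still with its underside square to the lens, about 80 mm away and within 1 mm of my measured target. The system returned no verdict.

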